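# Tip one evening's row of pills from the counting tray into the egg cup

### The arm

A 6-joint arm with a two-finger parallel gripper is mounted at the origin on the work surface. World frame = base frame: x ahead of the robot, y to its left, z up, the work surface at z = 0. Lengths are in m, angles in degrees, forces in N, time in s.
With the tool pointing down it reaches from about 0.3 to 0.75 m from the base axis. Payload 8.5 kg.
Tool frame: the origin (TCP) lies midway between the tips of the shut fingers; the grasp point (between the pads) lies 19 mm behind it (env.tcp_to_grasp is the z of the grasp point in the tool frame, in m); z points along the fingers, y is the line along which they close (so a half turn about z gives the same grasp; the last joint's range is limited). The gripper opens to 85 mm and grips with 20 to 120 N. Pads are 22 mm wide; open, the fingers measure 114 mm over their backs; the gripper's body (76 mm by 85 mm) begins 54 mm behind the grasp point. The pads swing forward as they close: fully open they stand 13 mm farther back than shut.
Start: joints at [55.388, 21.807, 74.336, -0, 83.858, -12.336], TCP at [0.208, 0.509, 0.231] pointing down, gripper open.
Joint ranges: [-178.18, 178.18], [-50.72, 133.34], [12.68, 142.11], [-81.47, 261.47], [9.98, 163.14], [-165.26, 165.26]. Speed limits (degrees/s): [136.94, 136.94, 180, 180, 180, 180].

### API

Orientations are given as a 3x3 rotation matrix whose columns are the frame's x, y, z axes.
In Python, from rig import env, imaging, job, models gives the robot as it stands. The module is installed in compiled form; this text tells all that it offers.
- The arm moves only by the tool jog_arm, never from a script. Its argument "plan" is text: rows parted by semicolons, each of 7 numbers parted by spaces: the turn, a rotation vector about the tool's x, y, z in degrees, then the shift along the tool's x, y, z in cm, then the closure in counts, from 0 (fully open) to 255 (shut). In form: rx ry rz x y z claw; .... A call has 1 to 10 rows; each row shifts and turns the commanded pose from where the row before left it, along the tool's axes as they then stand; what a row does not reach is not made up. A row lasts 1/12 s, in which the tool goes at most 41.7 mm and 7.16 degrees, less where a joint would pass 70% of its speed; a pose out of reach is approached as far as the arm can. A call with a gripper value outside its range is refused whole. The fingers move at their own pace and stop on an object; "grip_force" is the grip in N (left out, the last holds). Time passes only in rows, so rows that do not move let the fingers close. It gives the time, the measured TCP pose, the force, the opening and the grip force at its end, in the units of the state.
- env.observe(): the state, without advancing time (a new reading comes with each control period).
- imaging.get_image(name): name is "side" or "top" or "wrist"; returns a dict with "pixels" (400x640x3 uint8, red, green, blue), "depth" (400x640 float32, m along the optical axis (not along the pixel's ray), 0 where there is no reading), "fov_y" (degrees; the focal length in pixels is half the picture's height over the tangent of half this angle, whatever the lens; pixels are square), "cx", "cy" (the principal point, pixels), "distortion" ([k1, k2, p1, p2, k3] as OpenCV has them; the pictures are not rectified), "world_from_camera" (4x4, takes a point from camera to world coordinates). Camera axes: x right, y down, z forward; pixel columns grow to the right and rows downward; lengths in m; the calibration is good to about 2 mm. A picture is of the moment at which its call begins.
- job.close_job(): hands the job in; it is judged then, once.
Trained networks look in the newest picture that a camera, given by its name, has taken for a name from the list of things; names that differ only in an ending like _2 or _b are one class to them, and where a whole thing is asked for, a point or a joint stands for the part that bears it (a point fixed in the world has none). Each returns a list of dicts, best first, with "confidence" (0 to 1); they miss things now and then, are a little off and sometimes report something else, mostly with a low value. They report only what shows in the picture. A call takes as long as a camera call.
- models.outline_of(camera, query): "region" (400x640 bool, what is visible of it) and "bbox" ([centre column, centre row, width, height] in pixels, round what is visible of it).
- models.tip_of(camera, query): "at" ([column, row] in pixels: a listed point, or the origin of a listed thing).
The state is a dict: "time_s": time; "q": joint angles; "qvel": joint speeds; "joint_efforts": joint torques, N m; "position": TCP position; "tool_rot": TCP orientation; "ft_force": force on the tool from outside, world axes, zero at the start; "wrist_torque": the same for the moment, N m; "grip_width": finger opening in m; "gripper_force": force on a finger pad.
Only numpy, scipy, OpenCV 4.12 (cv2) and the standard library are available. Lean on these libraries where they do the work, as an engineer would, in place of code of your own. Each camera call takes 0.05 s, during which the arm holds its last target. There are 200 camera calls.

### The job

Take the counting tray out of the little cabinet and set it down flat on the crate with all its pills in place, let go, and take it again by the handle at its back. Tip it over the egg cup just far enough that only the front row, tonight's two pills, rolls into the cup, then set the tray down flat on the crate again with the other three rows still in it behind the lip, and the egg cup standing. Keep the fingers off the pills, and leave the tumbler, the keys and the clock where they are.

Things in the scene. Friction and masses are not known exactly. Their poses are not given: they have to be found in the camera images.
- tray_mid (a point): Aluminium counting tray (sizes in mm): 180 long, 56 wide, 0.2 kg; point on its middle line, 13 above its underside, half-way along. x runs from the front to the handle at the back, y across, z up. Trough = front 120 mm: floor 4 thick, side walls 4 thick and 26 high, back wall 26 high; four rows of 2 pills. At the start it stands half in the cabinet on the base plate, front outwards, handle under the roof.
- tray_lip (a point): Middle of the tray's front edge, top of its pouring lip, 8 mm above the underside; axes as tray_mid. Inside, the lip is a 16 mm ramp rising 4 mm from the floor: the front row rolls over it once the front is tipped down about 18 degrees. The lips behind the front row and between the others are upright, 3 mm high, 6 mm thick: pills climb them from about 42 degrees, or less if jerked.
- tray_front (a point): Point between the tray's side walls beside the front row, 22 mm behind the front edge, on the middle line, 16 mm above the underside; axes as tray_mid. Here the tray can be gripped from above across its 56 mm width, fingers outside the walls; it lies about 70 mm out of the cabinet.
- tray_handle (a point): Centre of the tray's handle: an upright fin on the middle line behind the trough, 12 mm thick (along y), 42 mm high from the underside, 60 mm long (along x, from the trough's back wall to the tray's back end). The point lies 26 mm above the underside, 152 mm behind the front edge, 28 mm before the back end; axes as tray_mid.
- eggcup_rim (a point): Green ceramic egg cup, standing on the crate: 62 mm high, outer rim 56 mm and mouth 50 mm across, bowl 36 mm deep, foot 42 mm across, 0.11 kg, loose. This point is the centre of the mouth at rim height; z up.
- eggcup_mid (a point): The same egg cup, on its axis half-way up (31 mm above its foot).
- cabinet_front (a point): Tiny white plastic cabinet, 206 mm wide, 156 deep, 211 high, fixed on the crate, open towards its own -x. The point is the middle of the opening on the base plate's upper face, 8 mm above the crate; the plate juts out 25 mm in front of it as a sill. -x points straight out of the opening, y across it (side walls 100 mm either side), z up.
- cabinet_door (a joint): Swing door of the cabinet, 190 mm wide and 190 mm high, hinged on the cabinet's -y side: 0 shut, grows as it opens, up to 2.9 rad (nearly folded back beside the cabinet). It stands wide open at the start, is light, and need not be moved.
- tumbler_mid (a point): Clear glass tumbler, 72 mm across the rim, 58 mm at the foot, 95 mm high; this point is on its axis half-way up.
- keys_mid (a point): Steel ring of three keys lying flat, about 6 mm high; this point is the centre of the ring (35 mm across), the keys reach up to 75 mm from it.
- clock_mid (a point): Small black alarm clock, 85 mm wide, 45 mm deep, 85 mm high; this point is its middle.
- pill_1a_center (a point): Centre of a large round brown herbal pill, a hard ball 23 mm across, 10 g; at the start in the front row, next to the low ramped lip of the tray, on its -y side.
- pill_1b_center (a point): Centre of a large round brown herbal pill, a hard ball 23 mm across, 10 g; at the start in the front row, next to the low ramped lip of the tray, on its +y side.
- pill_2a_center (a point): Centre of a large round brown herbal pill, a hard ball 23 mm across, 10 g; at the start in the second row of the tray, on its -y side.
- pill_2b_center (a point): Centre of a large round brown herbal pill, a hard ball 23 mm across, 10 g; at the start in the second row of the tray, on its +y side.
- pill_3a_center (a point): Centre of a large round brown herbal pill, a hard ball 23 mm across, 10 g; at the start in the third row of the tray, on its -y side.
- pill_3b_center (a point): Centre of a large round brown herbal pill, a hard ball 23 mm across, 10 g; at the start in the third row of the tray, on its +y side.
- pill_4a_center (a point): Centre of a large round brown herbal pill, a hard ball 23 mm across, 10 g; at the start in the last row, next to the handle of the tray, on its -y side.
- pill_4b_center (a point): Centre of a large round brown herbal pill, a hard ball 23 mm across, 10 g; at the start in the last row, next to the handle of the tray, on its +y side.

How it is judged:
By the outcome, as a careful person would: the job done as asked, in the order asked, and still so for the second after the job is handed in, with the robot touching nothing.
It also fails if it takes over 72 s, if anything falls off the work surface, if the arm or the gripper's body presses on something with over 40 N, if the wrist force passes 120 N, or if a joint passes its speed limit or range.

## Working session

There is one attempt and no reset: what is moved stays moved. The work goes in short steps, Python scripts to look and compute and a tool call to move; the robot and the scene stay as the last step left them, time stands still between calls to the robot, and variables do not carry over. Pictures are saved under pics/ and viewed, at most 10 in all, crops included, and the job is handed in when it is done.

Besides the shell and the picture viewer there is one more tool, called as name(argument=value, ...) on one line, values as JSON. jog_arm: Moves the arm, as the interface text tells. Its arguments: {"type":"object","properties":{"plan":{"type":"string"},"grip_force":{"type":"number"}},"required":["plan"]}

```bash
mkdir -p pics; cat > h.py <<'E'
import numpy as np, cv2
from rig import env, imaging, job, models
def K(im):
    f=200/np.tan(np.radians(im["fov_y"]/2)); return np.array([[f,0,im["cx"]],[0,f,im["cy"]],[0,0,1]])
def ray(im,uv):
    p=cv2.undistortPoints(np.array([[uv]],float),K(im),np.array(im["distortion"]))[0,0]
    return np.array([p[0],p[1],1.])
def pt(im,uv,d=None):
    if d is None:
        u,v=np.round(uv).astype(int); w=im["depth"][max(v-1,0):v+2,max(u-1,0):u+2]; w=w[w>0]
        if not len(w): return None
        d=np.median(w)
    return (im["world_from_camera"]@np.r_[ray(im,uv)*d,1])[:3]
def atz(im,uv,z):
    T=im["world_from_camera"]; r=T[:3,:3]@ray(im,uv); return T[:3,3]+r*(z-T[2,3])/r[2]
def cloud(im,m):
    v,u=np.nonzero(m&(im["depth"]>0)); uv=np.stack([u,v],1).astype(float)
    p=cv2.undistortPoints(uv[:,None],K(im),np.array(im["distortion"]))[:,0]
    d=im["depth"][v,u]; P=np.c_[p*d[:,None],d]; T=im["world_from_camera"]; return P@T[:3,:3].T+T[:3,3]
def save(im,n): cv2.imwrite("pics/"+n,im["pixels"][:,:,::-1])
E
python3 - <<'E'
from h import *
np.set_printoptions(precision=4,suppress=True)
s=env.observe(); print(s["position"],s["tool_rot"],s["time_s"],env.tcp_to_grasp)
ims=[]
for c in ["side","top"]:
    im=imaging.get_image(c); ims.append(im["pixels"]); save(im,c+"0.png"); print(c,im["world_from_camera"])
    for q in ["tray_mid","tray_lip","tray_front","tray_handle","eggcup_rim","eggcup_mid","cabinet_front","tumbler_mid","keys_mid","clock_mid","pill_1a_center"]:
        for r in models.tip_of(c,q)[:8 if 'pill' in q else 1]:
            print(q,round(r["confidence"],2),np.round(r["at"],1),pt(im,r["at"]))
E
```

```text
[0.2083 0.5087 0.2307] [[-0.9254  0.379  -0.0008]
 [ 0.379   0.9254 -0.0012]
 [ 0.0003 -0.0014 -1.    ]] 0.0 -0.0187
side [[ 0.6888 -0.4951  0.5296  0.117 ]
 [-0.7247 -0.4892  0.4853 -0.4629]
 [ 0.0188 -0.7181 -0.6957  0.7426]
 [ 0.      0.      0.      1.    ]]
tray_mid 0.77 [244.9 168. ] [0.5949 0.269  0.0325]
tray_lip 0.6 [263.1 185.5] [0.5935 0.1896 0.0166]
tray_front 0.78 [258.  181.2] [0.5882 0.2037 0.0271]
tray_handle 0.86 [237.1 153.3] [0.6091 0.3201 0.0497]
eggcup_rim 0.56 [366.4 321.5] [ 0.4652 -0.2781  0.0319]
eggcup_mid 0.94 [359.8 326.1] [ 0.4507 -0.2735  0.0267]
cabinet_front 0.76 [248.1 169. ] [0.6016 0.2637 0.0279]
tumbler_mid 0.73 [374.2 208.7] [ 0.6756 -0.125   0.091 ]
keys_mid 0.89 [439.2 275.3] [ 0.6892 -0.3191 -0.0003]
clock_mid 0.72 [408.9 203.5] [ 0.7718 -0.1634  0.0669]
pill_1a_center 0.42 [264.7 177.9] [0.6087 0.199  0.0294]
top [[ 0.0145 -0.9823  0.1865  0.4936]
 [-0.9997 -0.0107  0.0214 -0.0112]
 [-0.0191 -0.1868 -0.9822  0.832 ]
 [ 0.      0.      0.      1.    ]]
tray_mid 0.64 [196.8 217.1] [0.606  0.2838 0.015 ]
tray_lip 0.94 [238.7 228.1] [0.5834 0.1889 0.0097]
tray_front 0.87 [227.5 222.1] [0.5936 0.2087 0.0324]
tray_handle 0.82 [172.1 212.8] [0.6096 0.3263 0.0506]
eggcup_rim 0.87 [462.8 294.1] [ 0.4473 -0.2943  0.0282]
eggcup_mid 0.78 [458.9 295.3] [ 0.4448 -0.2862  0.0271]
cabinet_front 0.59 [197.6 217.4] [0.6055 0.2826 0.0133]
tumbler_mid 0.65 [371.6 173.1] [ 0.7121 -0.1064  0.0091]
keys_mid 0.91 [464.2 183. ] [ 0.6934 -0.3191  0.0018]
clock_mid 0.55 [395.6 132.6] [ 0.7817 -0.1499  0.082 ]
pill_1a_center 0.52 [230.8 217.8] [0.6029 0.2016 0.0337]
```

View pics/side0.png

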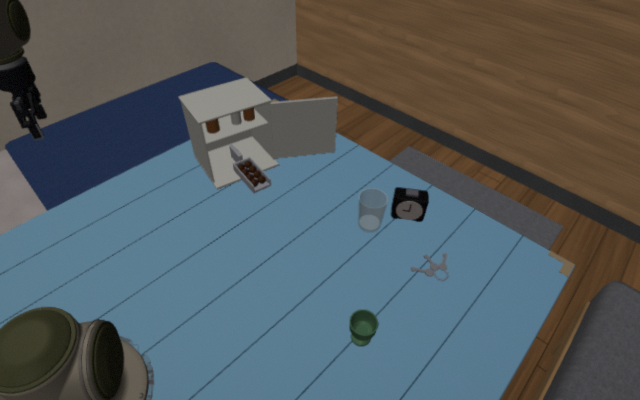

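View pics/top0.png

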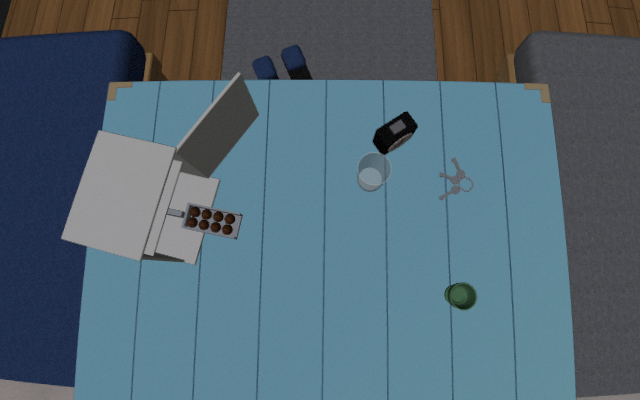

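The pictures show the cabinet with the tray pointing toward the robot's -y side. In the top view the tray is at (212,221) and the cup at (461,296). In the side view the tray is at (253,173). Next I'll get a precise tray pose.

```bash
python3 - <<'E'
from h import *
np.set_printoptions(precision=4,suppress=True)
for c in ["top","side"]:
    im=imaging.get_image(c)
    pts={}
    for q,z in [("tray_lip",.016),("tray_front",.024),("tray_mid",.021),("tray_handle",.034),("eggcup_rim",.062),("eggcup_mid",.031),("cabinet_front",.008)]:
        r=models.tip_of(c,q)
        if r: pts[q]=atz(im,r[0]["at"],z); print(c,q,pts[q][:2])
    r=models.outline_of(c,"tray_mid")[0]; P=cloud(im,r["region"]); 
    W=P[(P[:,2]>.028)&(P[:,2]<.06)]
    print(len(P),cv2.minAreaRect(W[:,:2].astype(np.float32)*1000))
    C=cloud(im,models.outline_of(c,"eggcup_mid")[0]["region"]); C=C[C[:,2]>.052]
    print("cup rim",C.min(0),C.max(0),len(C))
    im2=models.outline_of(c,"cabinet_front")
    if im2:
        P=cloud(im,im2[0]["region"]); P=P[P[:,2]>.2]; print("roof",len(P),cv2.minAreaRect(P[:,:2].astype(np.float32)*1000),cv2.boxPoints(cv2.minAreaRect(P[:,:2].astype(np.float32)*1000)).tolist() if len(P) else 0)
E
```

```text
top tray_lip [0.5864 0.195 ]
top tray_front [0.588 0.211]
top tray_mid [0.6032 0.2797]
top tray_handle [0.6138 0.3382]
top eggcup_mid [ 0.4438 -0.2859]
top cabinet_front [0.6024 0.2881]
985 ((600.7021484375, 264.16162109375), (155.8525848388672, 56.86589813232422), 79.40013885498047)Traceback (most recent call last):
  File "<stdin>", line 12, in <module>
IndexError: list index out of range
```

jog_arm(plan="0 0 0 -3.1 -2.6 -0.2 0;0 0 0 -3.1 -2.6 -0.2 0;0 0 0 -3.1 -2.6 -0.2 0;0 0 0 -3.1 -2.6 -0.2 0;0 0 0 -3.1 -2.6 -0.2 0;0 0 0 -3.1 -2.6 -0.2 0;0 0 0 -3.1 -2.6 -0.2 0;0 0 0 -3.1 -2.6 -0.2 0;0 0 0 -3.1 -2.6 0 0;0 0 7 -3.1 -2.6 0 0")

```text
time_s: 2.53
position: [0.3973, 0.1489, 0.2477]
tool_rot: [[-0.873, 0.488, 0.001], [0.488, 0.873, 0.0], [-0.001, 0.001, -1.0]]
ft_force: [0.6, 1.0, -0.2]
grip_width: 0.0851
gripper_force: 0.0
```

jog_arm(plan="0 0 7 0 0 0 0;0 0 7 0 0 0 0;0 0 7 0 0 0 0;0 0 7 0 0 0 0;0 0 7 0 0 0 0;0 0 7 0 0 0 0;0 0 7 0 0 0 0;0 0 7 0 0 0 0;0 0 7 0 0 0 0;0 0 7 0 0 0 0")

```text
time_s: 3.37
position: [0.3968, 0.1508, 0.2474]
tool_rot: [[0.167, 0.986, 0.0], [0.986, -0.167, 0.0], [0.0, 0.0, -1.0]]
ft_force: [-0.9, -0.4, -0.7]
grip_width: 0.0854
gripper_force: 0.0
```

jog_arm(plan="0 0 0 0.6 3.6 0.5 0;0 0 0 0.6 3.6 0.5 0;0 0 0 0.6 3.6 0.5 0;0 0 0 0.6 3.6 0.5 0;0 0 1 0.6 3.6 0.5 0;0 0 0 0 0 0 0")

```text
time_s: 3.87
position: [0.5836, 0.1506, 0.2192]
tool_rot: [[0.181, 0.984, -0.002], [0.984, -0.181, -0.0], [-0.001, -0.002, -1.0]]
ft_force: [-0.3, -1.7, 0.9]
grip_width: 0.0853
gripper_force: 0.0
```

```bash
cat > look.py <<'E'
from h import *
import sys
np.set_printoptions(precision=4,suppress=True)
def look(c,zb,name=None,qs=("tray_lip","tray_front","tray_mid","tray_handle")):
    im=imaging.get_image(c)
    if name: save(im,name)
    zz=dict(tray_lip=.008,tray_front=.016,tray_mid=.013,tray_handle=.026)
    for q in qs:
        r=models.tip_of(c,q)
        if r: print(c,q,round(r[0]["confidence"],2),np.round(r[0]["at"]),atz(im,r[0]["at"],zz[q]+zb)[:2])
    r=models.outline_of(c,"tray_mid")
    if r:
        P=cloud(im,r[0]["region"]); W=P[(P[:,2]>.022+zb)&(P[:,2]<zb+.05)]
        b=cv2.minAreaRect(W[:,:2].astype(np.float32)*1000); print(len(P),np.percentile(P[:,2],[1,50,99]),b)
    return im
E
python3 - <<'E'
from look import *
im=look("wrist",.008,"w1.png"); print(im["world_from_camera"]); s=env.observe(); print(s["position"],s["tool_rot"],s["time_s"])
E
```

```text
wrist tray_lip 0.92 [316. 144.] [0.582  0.1872]
wrist tray_front 0.57 [322. 120.] [0.5929 0.2109]
wrist tray_mid 0.72 [319.  50.] [0.6021 0.2771]
4237 [0.0083 0.0197 0.0501] ((596.8816528320312, 251.01243591308594), (126.24749755859375, 56.4525146484375), 79.81678009033203)
[[ 0.9837 -0.1729 -0.0498  0.595 ]
 [-0.18   -0.9489 -0.2592  0.2166]
 [-0.0024  0.2639 -0.9645  0.3617]
 [ 0.      0.      0.      1.    ]]
[0.5785 0.1516 0.2232] [[ 0.178   0.984   0.001 ]
 [ 0.984  -0.178   0.0001]
 [ 0.0003  0.0009 -1.    ]] 4.1667
```

View pics/w1.png

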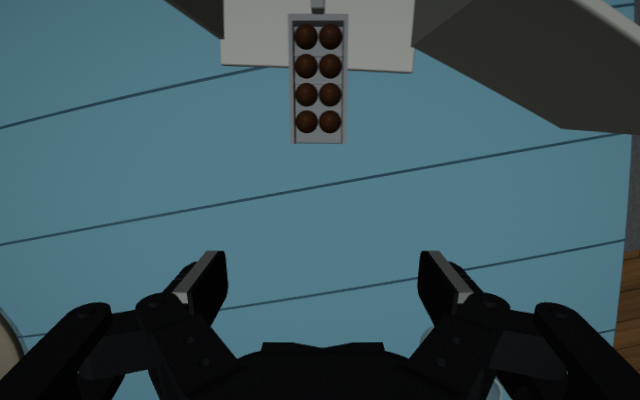

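The wrist view shows the tray at (318,80) with its front edge at row 143, and the sill edge at row 70. All eight pills are in rows, and the camera sits on the cabinet side. I'll lean the tool back 15° before descending.

jog_arm(plan="0 5 0 0 0 0 0;0 5 0 0 0 0 0;0 5 0 0 0 0 0;0 0 0 0.8 0 3.4 0;0 0 0 0.8 0 3.4 0;0 0 0 0.8 0 3.4 0;0 0 0 0.8 0 3.4 0;0 0 0 0 0 0 0;0 0 0 0 0 0 0")

```text
time_s: 4.92
position: [0.5901, 0.2169, 0.0991]
tool_rot: [[0.171, 0.984, 0.044], [0.951, -0.177, 0.255], [0.258, -0.002, -0.966]]
ft_force: [0.6, 0.6, 0.6]
grip_width: 0.0854
gripper_force: 0.0
```

```bash
python3 - <<'E'
from look import *
s=env.observe(); print(s["position"],s["tool_rot"],s["time_s"])
im=look("wrist",.008,None,("tray_lip","tray_front"))
E
```

```text
[0.5901 0.2169 0.0991] [[ 0.1713  0.9842  0.044 ]
 [ 0.9508 -0.1769  0.2545]
 [ 0.2583 -0.0017 -0.9661]] 4.9167
wrist tray_lip 0.73 [324. 276.] [0.5848 0.189 ]
wrist tray_front 0.91 [324. 248.] [0.5885 0.2102]
9066 [0.0073 0.0259 0.0507] ((599.1376342773438, 262.32794189453125), (151.34144592285156, 56.24546813964844), 79.37544250488281)
```

jog_arm(plan="0 0 0 -0.6 0 2.3 0;0 0 0 -0.6 0 2.3 0;0 0 0 -0.6 0 2.3 0;0 0 0 -0.4 0 1.4 0;0 0 0 -0.3 0 1.0 0;0 0 0 0 0 0 0;0 0 0 0 0 0 0")

```text
time_s: 5.7
position: [0.5917, 0.2161, 0.0039]
tool_rot: [[0.172, 0.984, 0.048], [0.95, -0.179, 0.255], [0.259, 0.001, -0.966]]
ft_force: [0.3, -0.0, -0.3]
grip_width: 0.0855
gripper_force: 0.0
```

jog_arm(plan="0 0 0 0 0 0 60;0 0 0 0 0 0 80;0 0 0 0 0 0 110;0 0 0 0 0 0 140;0 0 0 0 0 0 170;0 0 0 0 0 0 200;0 0 0 0 0 0 255;0 0 0 0 0 0 255;0 0 0 0 0 0 255;0 0 0 0 0 0 255", grip_force=70)

```text
time_s: 6.53
position: [0.5916, 0.2164, 0.0043]
tool_rot: [[0.172, 0.984, 0.048], [0.95, -0.178, 0.255], [0.26, 0.002, -0.966]]
ft_force: [-1.0, -1.1, 5.1]
grip_width: 0.055
gripper_force: 74.2
```

jog_arm(plan="0 0 0 0.05 0 -0.2 255;0 0 0 0.1 0 -0.35 255;0 0 0 0.1 0 -0.35 255;0 0 0 0.07 0 -0.3 255;0 0 0 0 0 0 255")

```text
time_s: 6.95
position: [0.5913, 0.2164, 0.0161]
tool_rot: [[0.172, 0.984, 0.047], [0.95, -0.178, 0.255], [0.259, 0.001, -0.966]]
ft_force: [-0.1, -0.2, -2.7]
grip_width: 0.0549
gripper_force: 74.2
```

jog_arm(plan="0 0 0 -0.48 0 -0.13 255;0 0 0 -0.97 0 -0.26 255;0 0 0 -1.45 0 -0.39 255;0 0 0 -1.93 0 -0.52 255;0 0 0 -1.93 0 -0.52 255;0 0 0 -1.93 0 -0.52 255;0 0 0 -1.45 0 -0.39 255;0 0 0 -0.97 0 -0.26 255;0 0 0 -0.48 0 -0.13 255;0 0 0 0 0 0 255")

```text
time_s: 7.78
position: [0.5696, 0.0972, 0.0155]
tool_rot: [[0.174, 0.984, 0.046], [0.95, -0.18, 0.255], [0.259, -0.0, -0.966]]
ft_force: [0.1, -0.4, -3.1]
grip_width: 0.055
gripper_force: 74.3
```

```bash
python3 - <<'E'
from look import *
im=look("wrist",.02,"w2.png"); s=env.observe(); print(s["position"],s["tool_rot"],s["time_s"])
E
```

```text
wrist tray_lip 0.77 [321. 323.] [0.5631 0.0706]
wrist tray_front 0.72 [323. 282.] [0.5679 0.0909]
wrist tray_mid 0.87 [325. 122.] [0.5808 0.1571]
24035 [0.0214 0.0368 0.0605] ((575.0603637695312, 131.4554443359375), (127.98942565917969, 56.71434783935547), 79.57511138916016)
[0.5696 0.099  0.0155] [[ 0.1714  0.9841  0.0459]
 [ 0.9506 -0.1774  0.2548]
 [ 0.2589  0.     -0.9659]] 8.0833
```

View pics/w2.png

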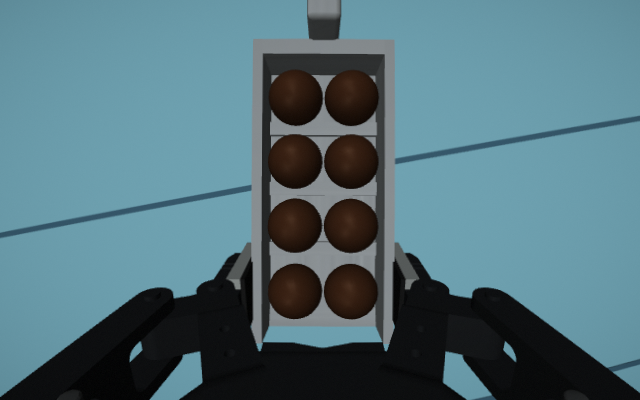

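The wrist view shows the tray level in the pads, with all eight pills in their rows (x 270–378, y 70–318). I'll pull farther out, then lower.

jog_arm(plan="0 0 0 -0.48 0 -0.13 255;0 0 0 -0.97 0 -0.26 255;0 0 0 -1.45 0 -0.39 255;0 0 0 -1.45 0 -0.39 255;0 0 0 -1.45 0 -0.39 255;0 0 0 -1.45 0 -0.39 255;0 0 0 -0.97 0 -0.26 255;0 0 0 -0.48 0 -0.13 255;0 0 0 -0.05 0 0.2 255;0 0 0 -0.1 0 0.4 255")

```text
time_s: 8.92
position: [0.5538, 0.0097, 0.0095]
tool_rot: [[0.172, 0.984, 0.047], [0.95, -0.179, 0.255], [0.259, 0.001, -0.966]]
ft_force: [-0.3, -0.0, -3.5]
grip_width: 0.0549
gripper_force: 74.3
```

jog_arm(plan="0 0 0 -0.1 0 0.4 255;0 0 0 -0.1 0 0.3 255;0 0 0 -0.05 0 0.2 255;0 0 0 -0.03 0 0.1 255;0 0 0 -0.03 0 0.1 255;0 0 0 0 0 0 255;0 0 0 0 0 0 255")

```text
time_s: 9.5
position: [0.5535, 0.01, -0.0018]
tool_rot: [[0.172, 0.984, 0.046], [0.95, -0.178, 0.255], [0.259, -0.0, -0.966]]
ft_force: [-0.9, 3.2, 0.6]
grip_width: 0.0549
gripper_force: 76.6
```

```bash
python3 - <<'E'
from look import *
im=look("wrist",.0,None); s=env.observe(); print(s["position"],s["ft_force"],s["wrist_torque"],s["time_s"])
r=models.outline_of("wrist","tray_mid")[0]; P=cloud(im,r["region"]); W=P[(P[:,2]>.022)&(P[:,2]<.032)]
a=W[:,:2]@[.177,.984]; print(np.polyfit(a,W[:,2],1),np.percentile(W[:,2],[5,50,95]))
for lo in np.arange(a.min(),a.max(),.02): print(round(lo,3),np.median(W[(a>=lo)&(a<lo+.02),2]))
E
```

```text
wrist tray_lip 0.58 [324. 325.] [ 0.5479 -0.0186]
wrist tray_front 0.6 [323. 277.] [0.5518 0.0048]
wrist tray_mid 0.7 [321. 125.] [0.5627 0.0697]
wrist tray_handle 0.42 [350. 158.] [0.5713 0.0519]
23140 [0.0047 0.0203 0.0433] ((558.8538208007812, 44.30426025390625), (128.2866973876953, 56.48213195800781), 79.48798370361328)
[ 0.5535  0.0098 -0.0018] [-1.8269  3.3484  2.6421] [0.401  0.3655 0.0855] 9.8
[-0.0003  0.027 ] [0.0233 0.0273 0.0285]
0.079 0.027330055215326665
0.099 0.027360052457230416
0.119 0.0273515850045587
0.139 0.027293732213950095
0.159 0.027268053457930652
0.179 0.027202912324593667
0.199 0.02747133904864109
```

jog_arm(plan="0 0 0 -0.01 0 0.05 255;0 0 0 -0.01 0 0.05 255;0 0 0 0 0 0 255")

```text
time_s: 10.1
position: [0.5536, 0.0099, -0.0021]
tool_rot: [[0.172, 0.984, 0.047], [0.95, -0.178, 0.255], [0.259, 0.0, -0.966]]
ft_force: [-4.9, 4.6, 11.4]
grip_width: 0.0547
gripper_force: 83.3
```

jog_arm(plan="0 0 0 0 0 0 60;0 0 0 0 0 0 40;0 0 0 0 0 0 20;0 0 0 0 0 0 0;0 0 0 0 0 0 0;0 0 0 0 0 0 0")

```text
time_s: 10.6
position: [0.5536, 0.0095, -0.0032]
tool_rot: [[0.172, 0.984, 0.046], [0.95, -0.178, 0.255], [0.259, 0.0, -0.966]]
ft_force: [-0.0, -0.2, -0.1]
grip_width: 0.0856
gripper_force: 0.0
```

jog_arm(plan="0 0 0 0.35 0 -1.3 0;0 0 0 0.7 0 -2.6 0;0 0 0 0.7 0 -2.6 0;0 0 0 0.35 0 -1.3 0;0 -5 0 0 0 0 0;0 -5 0 0 0 0 0;0 -5 0 0 0 0 0;0 0 0 3.1 0 -0.5 0;0 0 0 3.1 0 -0.5 0;0 0 0 3.1 0 -0.5 0")

```text
time_s: 11.43
position: [0.5702, 0.1025, 0.0929]
tool_rot: [[0.179, 0.984, -0.0], [0.984, -0.179, -0.0], [-0.0, -0.0, -1.0]]
ft_force: [0.4, -0.7, 0.4]
grip_width: 0.0854
gripper_force: 0.0
```

jog_arm(plan="0 0 0 3.1 0 -0.5 0;0 0 0 0 0 0 0;0 0 0 0 0 0 0")

```text
time_s: 11.68
position: [0.5757, 0.133, 0.0977]
tool_rot: [[0.176, 0.984, 0.0], [0.984, -0.176, -0.0], [-0.0, 0.0, -1.0]]
ft_force: [1.0, 0.1, 0.2]
grip_width: 0.0852
gripper_force: 0.0
```

```bash
python3 - <<'E'
from look import *
s=env.observe(); print(s["position"],s["tool_rot"],s["time_s"])
im=look("top",.0,"t2.png"); 
r=models.outline_of("top","tray_mid")[0]; P=cloud(im,r["region"]); W=P[P[:,2]>.036]; print("fin",len(W),W.mean(0),W.min(0),W.max(0))
r=models.outline_of("top","eggcup_rim"); C=cloud(im,r[0]["region"]); print(np.percentile(C[:,2],[50,90,99])); C=C[C[:,2]>.05]; print("cup",C.min(0),C.max(0),cv2.minEnclosingCircle(C[:,:2].astype(np.float32)*1000),len(C))
for q in ("eggcup_rim","eggcup_mid"):
  r=models.tip_of("top",q)
  if r: print(q,r[0]["confidence"],atz(im,r[0]["at"],.062 if 'rim' in q else .031))
im=look("wrist",.0,"w3.png")
r=models.outline_of("wrist","tray_mid")[0]; P=cloud(im,r["region"]); W=P[P[:,2]>.036]; print("fin",len(W),W.mean(0),W.min(0),W.max(0))
E
```

```text
[0.5757 0.133  0.0977] [[ 0.1759  0.9844  0.0004]
 [ 0.9844 -0.1759 -0.0001]
 [-0.0001  0.0004 -1.    ]] 11.6833
top tray_lip 0.74 [333. 248.] [ 0.5425 -0.021 ]
top tray_front 0.57 [323. 240.] [0.5582 0.0012]
top tray_mid 0.66 [292. 237.] [0.5652 0.0691]
top tray_handle 0.76 [263. 231.] [0.5759 0.1314]
875 [0.0008 0.0115 0.0443] ((561.6965942382812, 49.4653205871582), (139.55377197265625, 55.990604400634766), 79.36942291259766)
fin 58 [0.5712 0.1067 0.0527] [0.5427 0.0727 0.0387] [0.5793 0.1179 0.3266]
[0.0371 0.0632 0.0655]
cup [ 0.4182 -0.3096  0.0501] [ 0.4714 -0.255   0.0672] ((444.9430847167969, -282.480712890625), 28.23343849182129) 211
eggcup_rim 0.69 [ 0.4437 -0.2826  0.062 ]
eggcup_mid 0.65 [ 0.4442 -0.2902  0.031 ]
wrist tray_lip 0.5 [336. 301.] [0.5715 0.0498]
wrist tray_front 0.86 [325. 356.] [0.5537 0.0042]
wrist tray_mid 0.56 [322. 283.] [0.5636 0.0707]
wrist tray_handle 0.78 [323. 211.] [0.5754 0.1326]
5212 [0.     0.0256 0.0429] ((568.6173706054688, 94.54251861572266), (141.44776916503906, 56.59910583496094), 79.41382598876953)
fin 1714 [0.5757 0.1329 0.0416] [0.5641 0.0989 0.036 ] [0.5861 0.1643 0.0438]
```

View pics/w3.png

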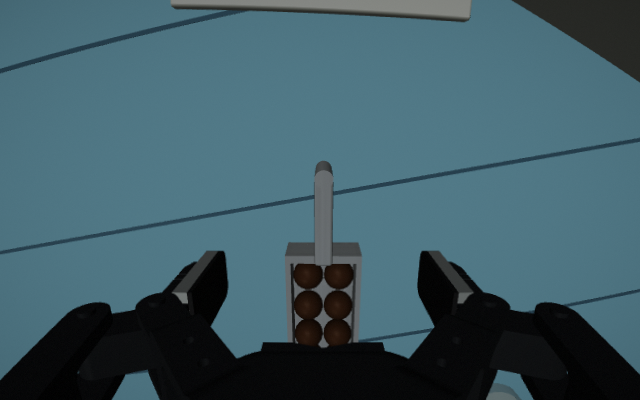

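The view shows the fin at (323,210) centred between the open pads, with the pill rows clear of the fingers. Next I'll descend and grip.

jog_arm(plan="0 0 0 0 0 2.3 0;0 0 0 0 0 2.3 0;0 0 0 0 0 2.3 0;0 0 0 0 0 1.3 0;0 0 0 0 0 0.7 0;0 0 0 0 0 0 0;0 0 0 0 0 0 100;0 0 0 0 0 0 150;0 0 0 0 0 0 180;0 0 0 0 0 0 195", grip_force=90)

```text
time_s: 13.37
position: [0.5761, 0.1318, 0.0096]
tool_rot: [[0.178, 0.984, 0.002], [0.984, -0.178, 0.0], [0.0, 0.001, -1.0]]
ft_force: [-0.1, 1.0, 0.2]
grip_width: 0.0386
gripper_force: 0.0
```

jog_arm(plan="0 0 0 0 0 0 210;0 0 0 0 0 0 225;0 0 0 0 0 0 240;0 0 0 0 0 0 255;0 0 0 0 0 0 255;0 0 0 0 0 0 255;0 0 0 0 0 0 255")

```text
time_s: 13.95
position: [0.5759, 0.1318, 0.0093]
tool_rot: [[0.178, 0.984, 0.001], [0.984, -0.178, 0.0], [0.0, 0.001, -1.0]]
ft_force: [-0.6, -0.2, 5.9]
grip_width: 0.0113
gripper_force: 88.4
```

jog_arm(plan="0 0 0 0 0 -0.2 255;0 0 0 0 0 -0.5 255;0 0 0 0 0 -0.9 255;0 0 0 0 0 -1.2 255;0 0 0 0 0 -1.4 255;0 0 0 0 0 -1.4 255;0 0 0 0 0 -1.2 255;0 0 0 0 0 -0.9 255;0 0 0 0 0 -0.5 255;0 0 0 0 0 -0.2 255")

```text
time_s: 14.78
position: [0.5759, 0.1318, 0.0936]
tool_rot: [[0.178, 0.984, 0.001], [0.984, -0.178, 0.0], [0.0, 0.001, -1.0]]
ft_force: [-1.6, -0.0, -2.8]
grip_width: 0.0112
gripper_force: 87.7
```

```bash
python3 - <<'E'
from look import *
s=env.observe(); print(s["position"],s["ft_force"],s["grip_width"],s["time_s"])
for c in ("top","wrist"):
    im=look(c,.08,None,())
    r=models.outline_of(c,"tray_mid")[0]; P=cloud(im,r["region"]); W=P[(P[:,2]>.08)&(P[:,2]<.13)]
    a=(W[:,:2]-[.5759,.1318])@[.178,.984]; b=(W[:,:2]-[.5759,.1318])@[.984,-.178]
    m=(abs(b)>.024)&(abs(b)<.029)
    for lo in np.arange(-.16,0,.02):
        k=m&(a>=lo)&(a<lo+.02)
        if k.sum()>2: print(c,round(lo,2),k.sum(),np.percentile(W[k,2],80))
    print("front",a.min())
E
```

```text
[0.5759 0.1318 0.0936] [-1.5658 -0.0342 -2.8146] 0.011198851237631206 14.7833
962 [0.0872 0.0946 0.124 ] ((560.2673950195312, 42.166839599609375), (123.64305877685547, 56.37786102294922), 79.86669158935547)
top -0.16 40 0.11177466842301445
top -0.14 56 0.1120806391189133
top -0.12 56 0.11205331335464586
top -0.1 57 0.11205274636775911
top -0.08 55 0.11217678580697696
top -0.06 55 0.11260035458607331
top -0.04 17 0.11245966231865276
front -0.1546971994722344
4808 [0.086  0.1246 0.1271] ((574.8643798828125, 129.84201049804688), (69.86858367919922, 19.561487197875977), 78.50212097167969)
front -0.0372174934536904
```

jog_arm(plan="0 0 0 -0.4 -0.08 0 255;0 0 0 -0.8 -0.16 0 255;0 0 0 -1.2 -0.24 0 255;0 0 0 -1.6 -0.33 0 255;0 0 0 -2 -0.41 0 255;0 0 0 -2.2 -0.45 0 255;0 0 0 -2.2 -0.45 0 255;0 0 0 -2.2 -0.45 0 255;0 0 0 -2.2 -0.45 0 255;0 0 0 -2.2 -0.45 0 255")

```text
time_s: 15.92
position: [0.5101, -0.0311, 0.0928]
tool_rot: [[0.179, 0.984, -0.0], [0.984, -0.179, -0.0], [-0.0, -0.0, -1.0]]
ft_force: [-0.5, -0.5, -3.1]
grip_width: 0.0107
gripper_force: 87.8
```

jog_arm(plan="0 0 0 -2.2 -0.45 0 255;0 0 0 -2.2 -0.45 0 255;0 0 0 -2 -0.41 0 255;0 0 0 -1.6 -0.33 0 255;0 0 0 -1.2 -0.24 0 255;0 0 0 -0.8 -0.16 0 255;0 0 0 -0.4 -0.08 0 255;0 0 0 0 0 0 255;0 0 0 0 0 0 255")

```text
time_s: 16.67
position: [0.4717, -0.1277, 0.0928]
tool_rot: [[0.179, 0.984, 0.0], [0.984, -0.179, 0.0], [0.0, -0.0, -1.0]]
ft_force: [0.5, 0.4, -3.6]
grip_width: 0.0106
gripper_force: 87.8
```

```bash
python3 - <<'E'
from look import *
s=env.observe(); p=s["position"]; print(p,s["tool_rot"],s["ft_force"],s["time_s"])
e=np.array([.178,.984]); n=np.array([.984,-.178])
ims=[]
for c in ("top","side"):
    im=imaging.get_image(c); 
    cr=im["pixels"][225:365,370:530] if c=="top" else im["pixels"][240:380,270:430]
    ims.append(cv2.resize(cr,None,fx=2.5,fy=2.5,interpolation=cv2.INTER_CUBIC))
    r=models.outline_of(c,"tray_mid")
    if r:
        P=cloud(im,r[0]["region"]); P=P[(P[:,2]>.085)&(P[:,2]<.13)]; a=(P[:,:2]-p[:2])@e; b=(P[:,:2]-p[:2])@n
        print(c,"front",np.percentile(a,[0,1]),"side",np.percentile(b,[1,99]))
    r=models.outline_of(c,"eggcup_rim")
    if r:
        C=cloud(im,r[0]["region"]); C=C[(C[:,2]>.057)&(C[:,2]<.075)]
        A=np.c_[2*C[:,:2],np.ones(len(C))]; s_=np.linalg.lstsq(A,(C[:,:2]**2).sum(1),rcond=None)[0]
        print(c,"cup",len(C),C.min(0),C.max(0),"fit",s_[:2],np.sqrt(s_[2]+s_[:2]@s_[:2]))
    r=models.tip_of(c,"tray_lip"); 
    if r: q=atz(im,r[0]["at"],p[2]-.001)[:2]; print(c,"lip",r[0]["confidence"],q)
    r=models.tip_of(c,"eggcup_rim"); 
    if r: print(c,"rim",r[0]["confidence"],atz(im,r[0]["at"],.062)[:2])
cv2.imwrite("pics/c4.png",np.hstack(ims)[:,:,::-1])
E
```

```text
[ 0.4717 -0.1277  0.0928] [[ 0.1786  0.9839  0.    ]
 [ 0.9839 -0.1786  0.0001]
 [ 0.0001 -0.     -1.    ]] [ 0.5042  0.3702 -3.5671] 16.6667
side front [-0.1533 -0.1525] side [-0.0277  0.0289]
side cup 210 [ 0.7522 -0.1982  0.0572] [ 0.809  -0.1088  0.075 ] fit [ 0.8093 -0.142 ] 0.048009705713103326
side lip 0.71 [ 0.4439 -0.2838]
side rim 0.75 [ 0.4461 -0.2771]
```

View pics/c4.png

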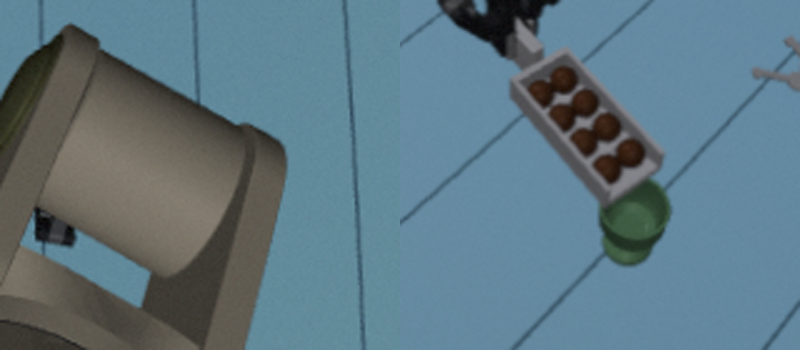

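The side crop shows the tray level and just above and behind the cup rim (600–670, 180–250), with all eight pills in. The arm blocks the top view. I'll do one check of the cup axis in the side view.

```bash
python3 - <<'E'
from look import *
im=imaging.get_image("side")
r=[x for x in models.outline_of("side","eggcup_mid") if abs(x["bbox"][0]-363)<20]
m=r[0]["region"]; print(r[0]["bbox"],r[0]["confidence"]); C=cloud(im,m)
C=C[(C[:,2]>.056)&(C[:,2]<.07)&(abs(C[:,0]-.445)<.05)]
print(len(C),C.min(0),C.max(0))
from scipy.optimize import least_squares
f=least_squares(lambda c:np.minimum(0,.025-0)*0+np.hypot(C[:,0]-c[0],C[:,1]-c[1])-.0265,[.445,-.283],loss="soft_l1",f_scale=.002); print(f.x,np.sqrt(np.mean(f.fun**2)))
# bottom/left/right extremes at pixel level: rim width
u=np.nonzero(m.any(0))[0]; print("cols",u.min(),u.max()); 
for z in (.062,): 
    for cx,cy in ((.4445,-.2825),(.4445,-.2775)):
        t=np.linspace(0,2*np.pi,60); P=np.c_[cx+.028*np.cos(t),cy+.028*np.sin(t),np.full(60,z)]
        T=np.linalg.inv(im["world_from_camera"]); Q=P@T[:3,:3].T+T[:3,3]
        uv=cv2.projectPoints(Q,np.zeros(3),np.zeros(3),K(im),np.array(im["distortion"]))[0][:,0]; print(cx,cy,uv.min(0),uv.max(0))
ims=cv2.resize(im["pixels"][290:370,320:420],None,fx=6,fy=6,interpolation=cv2.INTER_CUBIC); cv2.imwrite("pics/c5.png",ims[:,:,::-1])
E
```

```text
[364.0, 330.1, 31.7, 36.5] 0.68
136 [ 0.4179 -0.3095  0.0561] [ 0.4745 -0.264   0.0658]
[ 0.445  -0.2819] 0.001066933662509019
cols 349 377
0.4445 -0.2825 [348.4254 309.3424] [377.705  336.1989]
0.4445 -0.2775 [346.4505 307.765 ] [375.6351 334.4603]
```

View pics/c5.png

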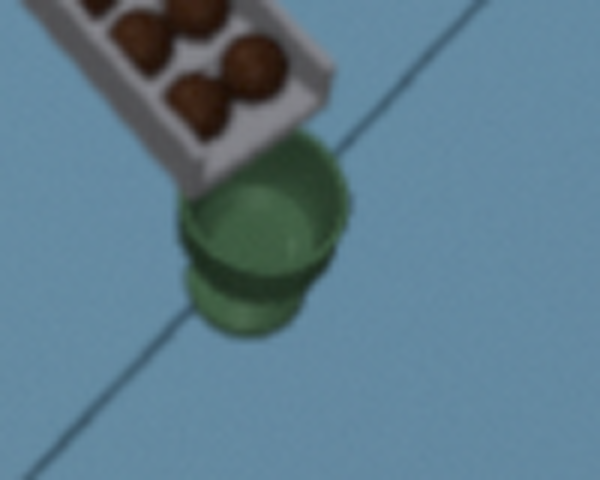

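jog_arm(plan="0 0 0 0.1 0.04 0.2 255;0 0 0 0.1 0.05 0.4 255;0 0 0 0.1 0.04 0.4 255;0 0 0 0 0 0.2 255;0 0 0 0 0 0.1 255;0 0.5 0 0 0 -0.13 255;0 1 0 0 0 -0.26 255;0 1 0 0 0 -0.26 255;0 1 0 0 0 -0.26 255;0 1 0 0 0 -0.26 255")

```text
time_s: 18.1
position: [0.4737, -0.1258, 0.0919]
tool_rot: [[0.178, 0.984, 0.015], [0.981, -0.179, 0.079], [0.08, 0.001, -0.997]]
ft_force: [-0.2, -0.1, -2.9]
grip_width: 0.0108
gripper_force: 87.8
```

jog_arm(plan="0 1 0 0 0 -0.26 255;0 1 0 0 0 -0.26 255;0 1 0 0 0 -0.26 255;0 1 0 0 0 -0.26 255;0 1 0 0 0 -0.26 255;0 1 0 0 0 -0.26 255;0 1 0 0 0 -0.26 255;0 0.5 0 0 0 -0.13 255;0 0.5 0 0 0 -0.13 255;0 0 0 0 0 0 255")

```text
time_s: 18.93
position: [0.4731, -0.1286, 0.1121]
tool_rot: [[0.174, 0.984, 0.039], [0.96, -0.179, 0.213], [0.217, 0.0, -0.976]]
ft_force: [0.0, 0.4, -2.4]
grip_width: 0.0105
gripper_force: 87.8
```

```bash
cat > chk.py <<'E'
from look import *
def chk(name=None):
    s=env.observe(); p=s["position"]; R=s["tool_rot"]; print(p,"tilt",np.degrees(np.arcsin(R[:,2]@[.178,.984,0])),s["ft_force"],s["time_s"])
    print("lip",p+R@[-.151,0,.0013],"bottom",p+R@[-.151,0,.0093])
    im=imaging.get_image("side")
    for q in ("pill_1a_center",):
        for r in models.tip_of("side",q): print(q,round(r["confidence"],2),r["at"],pt(im,r["at"]))
    if name: cv2.imwrite("pics/"+name,cv2.resize(im["pixels"][270:370,300:420],None,fx=5,fy=5,interpolation=cv2.INTER_CUBIC)[:,:,::-1])
E
python3 -c "
from chk import *
chk()"
```

```text
[ 0.4731 -0.1286  0.1121] tilt 12.52641404429343 [ 0.0009  0.3948 -2.3968] 18.9333
lip [ 0.4468 -0.2734  0.0781] bottom [ 0.4471 -0.2717  0.0703]
pill_1a_center 0.3 [339.8, 295.4] [ 0.4375 -0.2263  0.103 ]
pill_1a_center 0.21 [317.3, 246.6] [ 0.4522 -0.1519  0.172 ]
```

jog_arm(plan="0 0.5 0 0 0 -0.13 255;0 0.5 0 0 0 -0.13 255;0 0.5 0 0 0 -0.13 255;0 0.5 0 0 0 -0.13 255;0 0.5 0 0 0 -0.13 255;0 0.5 0 0 0 -0.13 255;0 0.5 0 0 0 -0.13 255;0 0.5 0 0 0 -0.13 255;0 0.5 0 0 0 -0.13 255;0 0.5 0 0 0 -0.13 255")

```text
time_s: 19.87
position: [0.4725, -0.1317, 0.1247]
tool_rot: [[0.17, 0.984, 0.054], [0.938, -0.178, 0.297], [0.302, 0.0, -0.953]]
ft_force: [-0.3, -0.3, -3.0]
grip_width: 0.0108
gripper_force: 87.8
```

jog_arm(plan="0 0.4 0 0 0 -0.1 255;0 0.4 0 0 0 -0.1 255;0 0.4 0 0 0 -0.1 255;0 0.4 0 0 0 -0.1 255;0 0.4 0 0 0 -0.1 255;0 0 0 0 0 0 255;0 0 0 0 0 0 255;0 0 0 0 0 0 255;0 0 0 0 0 0 255")

```text
time_s: 20.62
position: [0.4722, -0.1331, 0.1293]
tool_rot: [[0.168, 0.984, 0.059], [0.928, -0.178, 0.328], [0.334, -0.0, -0.943]]
ft_force: [0.6, -0.1, -3.2]
grip_width: 0.0106
gripper_force: 87.8
```

```bash
python3 -c "
from chk import *
chk('c6.png')"
```

```text
[ 0.4722 -0.1331  0.1293] tilt 19.499052699339373 [ 0.642  -0.0771 -3.2353] 20.6167
lip [ 0.4469 -0.2727  0.0777] bottom [ 0.4473 -0.2701  0.0701]
pill_1a_center 0.59 [367.1, 324.0] [ 0.4529 -0.2872  0.0505]
```

View pics/c6.png

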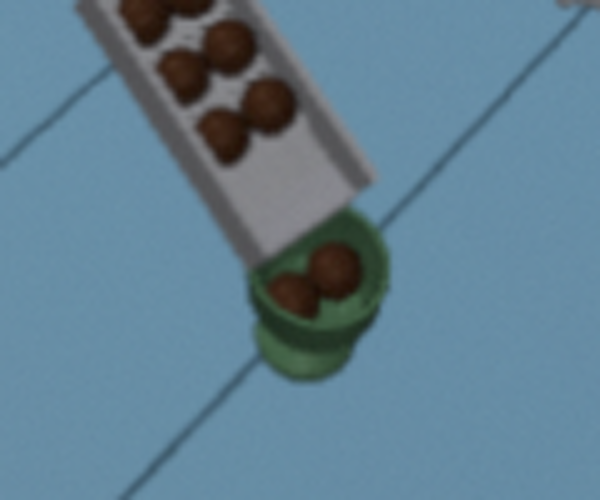

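Both front pills are in the cup, which is standing, and the other three rows are still behind their lips. I'll level the tray, retreat and set it down.

jog_arm(plan="0 -0.5 0 0 0 0 255;0 -1 0 0 0 0 255;0 -1.5 0 0 0 0 255;0 -2 0 0 0 0 255;0 -2 0 0 0 0 255;0 -2 0 0 0 0 255;0 -2 0 0 0 0 255;0 -2 0 0 0 0 255;0 -2 0 0 0 0 255;0 -1.5 0 0 0 0 255")

```text
time_s: 21.55
position: [0.4723, -0.1327, 0.1296]
tool_rot: [[0.178, 0.984, 0.01], [0.983, -0.178, 0.049], [0.05, 0.001, -0.999]]
ft_force: [-0.8, 0.4, -2.7]
grip_width: 0.0109
gripper_force: 87.8
```

jog_arm(plan="0 -1.5 0 0 0 0 255;0 -1 0 0 0 0 255;0 -0.5 0 0 0 0 255;0 0 0 0.4 0 0 255;0 0 0 0.8 0 0 255;0 0 0 1.2 0 0 255;0 0 0 1.6 0 0 255;0 0 0 2 0 0 255;0 0 0 2 0 0 255;0 0 0 2 0 0 255")

```text
time_s: 22.38
position: [0.4901, -0.033, 0.1293]
tool_rot: [[0.179, 0.984, -0.0], [0.984, -0.179, 0.0], [0.0, -0.0, -1.0]]
ft_force: [-0.6, -0.5, -2.8]
grip_width: 0.0107
gripper_force: 87.8
```

jog_arm(plan="0 0 0 2 0 0 255;0 0 0 1.6 0 0 255;0 0 0 1.2 0 0 255;0 0 0 0.8 0 0 255;0 0 0 0.4 0 0 255;0 0 0 0 0 0.3 255;0 0 0 0 0 0.7 255;0 0 0 0 0 1.1 255;0 0 0 0 0 1.4 255;0 0 0 0 0 1.4 255")

```text
time_s: 23.22
position: [0.5006, 0.0234, 0.0793]
tool_rot: [[0.18, 0.984, 0.0], [0.984, -0.18, -0.0], [-0.0, 0.0, -1.0]]
ft_force: [0.7, -0.5, -3.3]
grip_width: 0.0109
gripper_force: 87.8
```

jog_arm(plan="0 0 0 0 0 1.4 255;0 0 0 0 0 1.4 255;0 0 0 0 0 1.4 255;0 0 0 0 0 1.0 255;0 0 0 0 0 0.6 255;0 0 0 0 0 0.3 255;0 0 0 0 0 0.1 255;0 0 0 0 0 0 255;0 0 0 0 0 0 255")

```text
time_s: 23.97
position: [0.501, 0.0241, 0.0187]
tool_rot: [[0.179, 0.984, 0.001], [0.984, -0.179, -0.0], [-0.0, 0.001, -1.0]]
ft_force: [0.6, -0.1, -1.9]
grip_width: 0.0109
gripper_force: 87.8
```

```bash
python3 -c "
from chk import *
chk()"
```

```text
[0.501  0.0241 0.0187] tilt -0.0023794700499054308 [ 0.5625 -0.0513 -1.9283] 23.9667
lip [ 0.474  -0.1245  0.0174] bottom [ 0.474  -0.1245  0.0094]
pill_1a_center 0.49 [367.6, 323.7] [ 0.4542 -0.2875  0.0502]
```

jog_arm(plan="0 0 0 0 0 0.2 255;0 0 0 0 0 0.3 255;0 0 0 0 0 0.2 255;0 0 0 0 0 0.1 255;0 0 0 0 0 0.05 255;0 0 0 0 0 0.05 255;0 0 0 0 0 0.03 255;0 0 0 0 0 0 255")

```text
time_s: 24.73
position: [0.5007, 0.0243, 0.0093]
tool_rot: [[0.178, 0.984, 0.0], [0.984, -0.178, -0.0], [-0.0, 0.0, -1.0]]
ft_force: [-1.9, 1.4, 1.5]
grip_width: 0.0109
gripper_force: 88.8
```

jog_arm(plan="0 0 0 0 0 0 215;0 0 0 0 0 0 205;0 0 0 0 0 0 190;0 0 0 0 0 0 150;0 0 0 0 0 0 80;0 0 0 0 0 0 0;0 0 0 0 0 0 0;0 0 0 0 0 0 0;0 0 0 0 0 0 0;0 0 0 0 0 0 0")

```text
time_s: 25.57
position: [0.5007, 0.0243, 0.009]
tool_rot: [[0.178, 0.984, 0.0], [0.984, -0.178, -0.0], [-0.0, 0.0, -1.0]]
ft_force: [-0.3, -0.4, 0.7]
grip_width: 0.0854
gripper_force: 0.0
```

jog_arm(plan="0 0 0 0 0 -0.5 0;0 0 0 0 0 -1 0;0 0 0 0 0 -2 0;0 0 0 0 0 -3 0;0 0 0 0 0 -4 0;0 0 0 0 0 -4 0;0 0 0 1 0 -3 0;0 0 0 1 0 -1 0;0 0 0 0 0 0 0;0 0 0 0 0 0 0")

```text
time_s: 26.4
position: [0.504, 0.0441, 0.194]
tool_rot: [[0.178, 0.984, 0.0], [0.984, -0.178, -0.0], [-0.0, 0.0, -1.0]]
ft_force: [0.5, 0.2, 0.2]
grip_width: 0.0855
gripper_force: 0.0
```

```bash
python3 - <<'E'
from look import *
im=look("side",0.); cv2.imwrite("pics/f.png",cv2.resize(im["pixels"][180:370,240:460],None,fx=3,fy=3,interpolation=cv2.INTER_CUBIC)[:,:,::-1])
r=models.outline_of("side","tray_mid")[0]; P=cloud(im,r["region"]); W=P[(P[:,2]>.022)&(P[:,2]<.032)]
print(np.polyfit(W[:,:2]@[.178,.984],W[:,2],1)); s=env.observe(); print(s["grip_width"],s["position"],s["ft_force"],s["time_s"])
E
```

```text
side tray_lip 0.93 [317. 280.] [ 0.478 -0.128]
side tray_front 0.75 [305. 270.] [ 0.4757 -0.0946]
side tray_mid 0.63 [294. 253.] [ 0.4916 -0.0395]
side tray_handle 0.65 [279. 233.] [0.5032 0.0229]
1211 [-0.0008  0.0156  0.0435] ((491.1683044433594, -36.75237274169922), (184.99261474609375, 57.43764877319336), 79.46560668945312)
[0.009  0.0254]
0.08529372363735874 [0.5041 0.0437 0.1933] [-0.3966 -0.0694 -0.3128] 26.75
```

View pics/f.png

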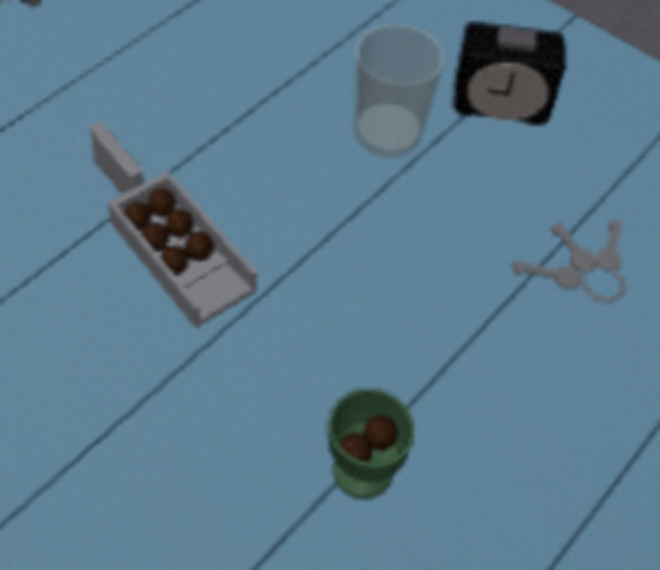

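The final view shows the tray flat with six pills behind the lips at (110–255, 180–320). The cup is standing with two pills at (370,435), and the tumbler, clock and keys are undisturbed.

```bash
python3 -c "
from rig import job
print(job.close_job())"
```

```text
the job is handed in; nothing more can be done
None
```

The job is handed in: tonight's two pills are in the standing egg cup, and the tray is flat on the crate with the other six behind their lips. The tumbler, keys and clock were not touched, and it took about 27 s of the 72 s allowed.

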